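Slide the inspection camera over the green circuit board

ROBOT

A 6-joint arm with a two-finger parallel gripper is mounted at the origin on the work surface. World frame = base frame: x ahead of the robot, y to its left, z up, the work surface at z = 0. Lengths are in m, angles in degrees, forces in N, time in s.
With the tool pointing down it reaches from about 0.4 to 0.825 m from the base axis. Payload 7 kg.
Tool frame: the origin (TCP) lies at the very end of the fingers, on their centre line; the grasp point (between the pads) lies r.grip_depth behind it (r.grip_depth is the distance from the TCP to the grasp point, in m); z points along the fingers, y is the direction in which the jaws open and shut (so a half turn about z gives the same grasp; the last joint's range is limited). The gripper opens to 88 mm and grips with 3 to 60 N. Pads are 19 mm wide; open, the fingers measure 130 mm over their backs; the gripper's body (78 mm by 193 mm) begins 47 mm behind the grasp point.
Start: joints at [86.465, 20.546, 0.682, 0, -70.136, -16.507], TCP at [0.231, 0.634, 0.227] pointing down, gripper open.
Joint ranges: [-176.03, 176.03], [-82.01, 121.73], [-58.28, 71.71], [-173.87, 95.51], [-174.79, -0.11], [-173.66, 173.66]. Speed limits (degrees/s): [136.94, 136.94, 172.46, 180, 180, 180].

INTERFACE

Orientations are given as [roll, pitch, yaw] about the fixed x, y, z axes, in that order (R = Rz(yaw) Ry(pitch) Rx(roll)).
In Python, from plant import r gives the robot as it stands. The module is installed in compiled form; this text tells all that it offers.
- The arm moves only by the tool step_arm, never from a script. Its argument "increments" is a list of rows, each a list of 3 entries, a list of its own where there are three numbers: the shift along the tool's x, y, z in m, then the turn, a rotation vector about the tool's x, y, z in rad, then the closure, from 0 (fully open) to 1 (shut). In form: [[[x, y, z], [wx, wy, wz], grip], ...]. A call has 1 to 10 rows; each row is the pose to reach, as a shift and turn from the pose commanded when the call began, along the tool's axes at that moment; what a row does not reach only later rows make up. A row lasts 1/10 s, in which the tool goes at most 50 mm and 8.59 degrees, less where a joint would pass 70% of its speed; a pose out of reach is approached as far as the arm can. A call with a gripper value outside its range is refused whole. The fingers move at their own pace and stop on an object; "force" is the grip in N (left out, the last holds). Time passes only in rows, so rows that repeat a pose let the fingers close. It gives the time, the measured TCP pose, the force and the opening at its end, in the units of the state.
- r.get_state(): the state, without advancing time (a new reading comes with each control period).
- r.capture(name): name is "side" or "top"; returns a dict with "color" (420x560x3 uint8, red, green, blue), "intrinsics" (3x3 intrinsics, pixels), "rvec" (rotation vector, rad) and "tvec" (3), from world to camera coordinates, as OpenCV has them. Camera axes: x right, y down, z forward; pixel columns grow to the right and rows downward; lengths in m; the calibration is good to about 2 mm. A picture is of the moment at which its call begins. There is no depth.
- r.close_job(): hands the job in, once; it reports no verdict.
The state is a dict: "time_s": time; "joints": joint angles; "qd": joint speeds; "joint_torque": joint torques, N m; "tcp_pos": TCP position; "eef_rot": TCP orientation; "contact_force": force on the tool from outside, world axes, zero at the start; "moment": the same for the moment, N m; "gripper_width": finger opening in m.
Only numpy, scipy, OpenCV 4.12 (cv2) and the standard library are available. Lean on these libraries where they do the work, as an engineer would, in place of code of your own. Each camera call takes 0.05 s, during which the arm holds its last target.

TASK

On the inspection rail, take the orange grip and slide the camera head along until its lens is centred over the green circuit board, then let go and leave it standing there. Do not shift the green board from its place.

Things in the scene. Friction and masses are not known exactly. Their poses are not given: they have to be found in the camera images.
- head (a joint): Slide of the camera head on its rail, in m: 0 at one end stop, 0.36 at the other, growing along +y of grip (roughly to the robot's left). Rail and grey base plate (200 x 500 mm) are fixed to the bench, turned up to 12 degrees from square. The head slides with about 2.5 N of friction, stays where left, and starts at 0 to 0.08, short of all the boards.
- grip (a point): Centre line of the orange upright grip on the carriage, 112 mm above the bench. Grip: 36 mm across the rail (x), 20 mm along it (y), from 70 mm (carriage top, 60 x 70 mm) to 130 mm above the bench; free all round but for the camera barrel 100 mm off in +x. Axes: x level, square to the rail, away from the robot to the boards; y along the rail; z up.
- lens (a point): Centre of the lens, under the black upright camera barrel (38 mm diameter, collar 48 mm, white dot on its top 119 mm above the bench), 56 mm above the bench. Fixed to the carriage, 100 mm from grip in its +x and at the same place along the rail. Axes as grip.
- board_green: The green circuit board, 80 (x, square to the rail) by 60 mm (y, along it), loose on standoffs on the base plate's black mat; origin under its centre, 14 mm above the bench; highest part 30 mm above the bench. A red and a blue board of the same size lie in one row with it, about 90 mm apart; their order changes. The lens passes over the row's centre line.

How it is judged:
By the outcome, as a careful person would: the job done as asked, in the order asked, and still so for the second after the job is handed in, with the robot touching nothing.
It also fails if it takes over 35 s, if anything falls off the work surface, if the arm or the gripper's body presses on something with over 40 N, if the wrist force passes 120 N, or if a joint passes its speed limit or range.

## Working session

There is one attempt and no reset: what is moved stays moved. The work goes in short steps, Python scripts to look and compute and a tool call to move; the robot and the scene stay as the last step left them, time stands still between calls to the robot, and variables do not carry over. Pictures are saved under pics/ and viewed, and the job is handed in when it is done.

Besides the shell and the picture viewer there is one more tool, called after ">>>" by a JSON object that holds its "name" and its "arguments". step_arm: Moves the arm, as the interface text tells. Its arguments: {"type":"object","properties":{"increments":{"type":"array","items":{"type":"array"}},"force":{"type":"number"}},"required":["increments"]}

```bash
mkdir -p pics; python3 - <<'E'
from plant import r
import cv2
for n in("side","top"):
    c=r.capture(n); cv2.imwrite(f"pics/{n}0.png",c["color"][:,:,::-1]); print(n,c["intrinsics"],c["rvec"],c["tvec"])
s=r.get_state();print(s,r.grip_depth)
E
```

```text
side [[454.96542425   0.         290.46464499]
 [  0.         454.96542425 208.61279194]
 [  0.           0.           1.        ]] [ 2.18816559 -0.71069764  0.34483331] [-0.47614149  0.27899409  0.53808502]
top [[444.68006872   0.         278.39689934]
 [  0.         444.68006872 212.26694627]
 [  0.           0.           1.        ]] [ 2.16674352 -2.16455945  0.06863037] [-0.01789224  0.59257393  0.79769576]
{'time_s': 0.1, 'joints': array([ 8.64670587e+01,  2.05864753e+01,  6.39241896e-01, -1.73256084e-02,
       -7.01354511e+01, -1.65070567e+01]), 'qd': array([ 0.02556526, -0.0819323 ,  0.03041635,  0.07897658,  0.01363595,
       -0.0129292 ]), 'joint_torque': array([-1.58567611e-03, -5.84161878e+01,  2.93750435e+01,  7.01549202e+00,
        1.01680134e-02, -5.73505872e-05]), 'tcp_pos': array([0.23118289, 0.63371532, 0.22572899]), 'eef_rot': array([ 1.79916095e+02, -7.87871721e-03, -2.00458912e+01]), 'contact_force': array([-0.84667332,  0.24396409, -0.11003602]), 'moment': array([-0.08553233,  0.00349423, -0.02819109]), 'gripper_width': 0.0876341041142191} 0.0188
```

View pics/top0.png

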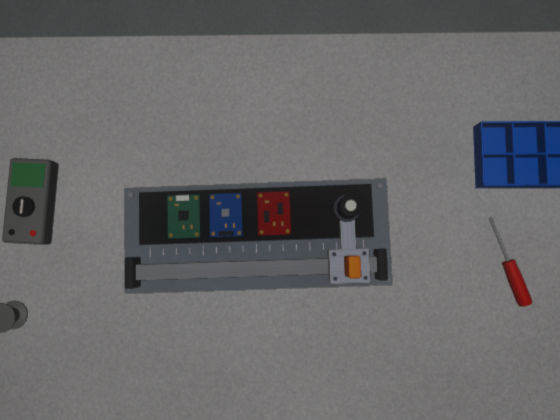

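View pics/side0.png

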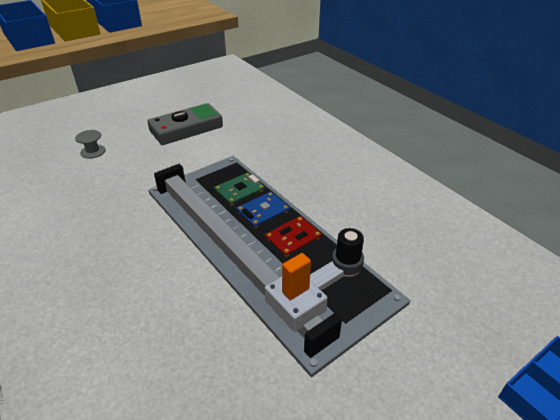

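The top view shows the head at the right (grip at about 353,266, white dot at 350,206) and the green board at the far left (about 184,216). I'll measure these next.

```bash
cat > h.py <<'E'
from plant import r
import cv2, numpy as np
def cap(n):
    c=r.capture(n); R=cv2.Rodrigues(np.array(c["rvec"]))[0]; return c["color"],np.array(c["intrinsics"]),R,np.array(c["tvec"]).ravel()
def ray(px,K,R,t,z):
    d=R.T@np.linalg.inv(K)@np.array([px[0],px[1],1.]); C=-R.T@t
    return C+d*(z-C[2])/d[2]
def proj(P,K,R,t):
    p=K@(R@np.asarray(P,float)+t); return p[:2]/p[2]
def blob(mask,roi):
    m=np.zeros(mask.shape,np.uint8); x0,y0,x1,y1=roi; m[y0:y1,x0:x1]=mask[y0:y1,x0:x1]
    n,l,s,c=cv2.connectedComponentsWithStats(m); i=1+np.argmax(s[1:,4]); return (l==i).astype(np.uint8),s[i],c[i]
E
python3 - <<'E'
from h import *
im,K,R,t=cap("top"); I=im.astype(int); r_,g,b=I[...,0],I[...,1],I[...,2]
print("C",-R.T@t)
def rect(m,z,name):
    cs,_=cv2.findContours(m,cv2.RETR_EXTERNAL,cv2.CHAIN_APPROX_NONE); c=max(cs,key=cv2.contourArea)
    W=np.array([ray(p,K,R,t,z)[:2]*1000 for p in c[:,0,:]],np.float32); q=cv2.minAreaRect(W); print(name,q)
    return q
G=((g>r_*1.25)&(g>b*1.1)&(g>35)); m,s,c=blob(G,(150,185,205,245)); m=cv2.morphologyEx(m,cv2.MORPH_CLOSE,np.ones((9,9))); print(s,c); rect(m,.016,"green")
B=((b>r_*1.4)&(b>40)); m,s,c=blob(B,(205,185,250,245)); m=cv2.morphologyEx(m,cv2.MORPH_CLOSE,np.ones((9,9)));rect(m,.016,"blue")
D=((r_>g*1.8)&(r_>60)); m,s,c=blob(D,(250,185,300,245)); m=cv2.morphologyEx(m,cv2.MORPH_CLOSE,np.ones((9,9)));rect(m,.016,"red")
O=((r_>g*1.4)&(g>b*1.5)&(r_>100)); m,s,c=blob(O,(330,240,380,290)); print(s,c); rect(m,.13,"grip")
W=(I.min(2)>130); m,s,c=blob(W,(335,190,365,220)); print("dot",s,c,ray(c,K,R,t,.119))
# plate corners
o=im[170:300,110:400,::-1]; cv2.imwrite("pics/crop.png",cv2.resize(o,None,fx=2.7,fy=2.7,interpolation=cv2.INTER_CUBIC))
E
```

```text
C [ 0.52114077 -0.03671826  0.84548601]
[ 167  194   33   45 1157] [183.05445117 217.44425238]
green ((586.4149169921875, 162.3192138671875), (82.57644653320312, 60.75187683105469), 1.370282769203186)
blue ((589.5050659179688, 82.90640258789062), (83.34020233154297, 62.455718994140625), 2.267455577850342)
red ((592.3658447265625, -7.826814651489258), (80.89285278320312, 60.48109817504883), 2.1034767627716064)
[348 256  13  22 252] [354.00396825 266.47222222]
grip ((496.8967590332031, -140.397705078125), (33.9439697265625, 18.087709426879883), 3.439542055130005)
dot [346 201  10   9  68] [350.16176471 204.89705882] [ 0.59655377 -0.13695986  0.119     ]
```

View pics/crop.png

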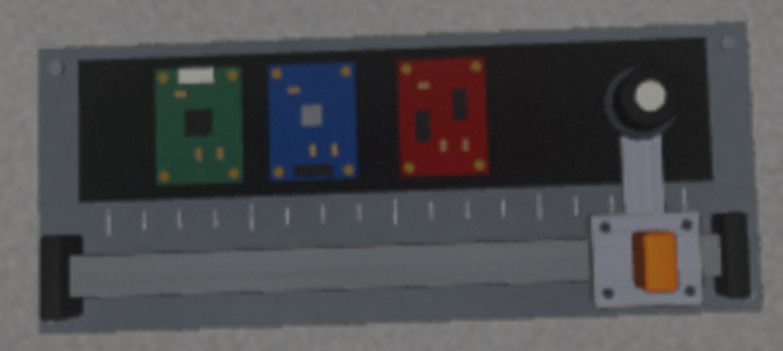

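```bash
cat >> h.py <<'E'
from scipy.spatial.transform import Rotation as Ro
def inc(p0,e0,p1,e1):
    A=Ro.from_euler('xyz',e0,degrees=True);B=Ro.from_euler('xyz',e1,degrees=True)
    print(np.round(A.inv().apply(np.array(p1)-p0),4),np.round((A.inv()*B).as_rotvec(),4))
E
python3 - <<'E'
from h import *
a=[.231,.634,.227];e=[180,0,-20.04]
inc(a,e,[.45,.25,.21],[180,0,2])
inc([.45,.25,.21],[180,0,2],[.4968,-.1404,.21],[180,0,2])
E
```

```text
[0.3373 0.2857 0.017 ] [ 0.      0.     -0.3847]
[0.0331 0.3918 0.    ] [0. 0. 0.]
```

>>> {"name": "step_arm", "arguments": {"increments": [[[0.337,0.286,0.017],[0,0,-0.385],0],[[0.337,0.286,0.017],[0,0,-0.385],0],[[0.337,0.286,0.017],[0,0,-0.385],0],[[0.337,0.286,0.017],[0,0,-0.385],0],[[0.337,0.286,0.017],[0,0,-0.385],0],[[0.337,0.286,0.017],[0,0,-0.385],0],[[0.337,0.286,0.017],[0,0,-0.385],0],[[0.337,0.286,0.017],[0,0,-0.385],0],[[0.337,0.286,0.017],[0,0,-0.385],0],[[0.337,0.286,0.017],[0,0,-0.385],0]]}}

```text
time_s: 1.15
tcp_pos: [0.451, 0.2459, 0.2092]
eef_rot: [179.9, 0.0, 1.8]
contact_force: [0.6, 0.5, -0.5]
gripper_width: 0.0876
```

>>> {"name": "step_arm", "arguments": {"increments": [[[0.033,0.392,0],[0,0,0],0],[[0.033,0.392,0],[0,0,0],0],[[0.033,0.392,0],[0,0,0],0],[[0.033,0.392,0],[0,0,0],0],[[0.033,0.392,0],[0,0,0],0],[[0.033,0.392,0],[0,0,0],0],[[0.033,0.392,0],[0,0,0],0],[[0.033,0.392,0],[0,0,0],0],[[0.033,0.392,0],[0,0,0],0],[[0.033,0.392,0],[0,0,0],0]]}}

```text
time_s: 2.15
tcp_pos: [0.4965, -0.1414, 0.2091]
eef_rot: [-180.0, 0.0, 1.9]
contact_force: [-0.9, 1.2, 0.1]
gripper_width: 0.0878
```

>>> {"name": "step_arm", "arguments": {"increments": [[[0,0,0.03],[0,0,0],0],[[0,0,0.05],[0,0,0],0],[[0,0,0.05],[0,0,0],0]]}}

```text
time_s: 2.45
tcp_pos: [0.4949, -0.1392, 0.1571]
eef_rot: [-180.0, 0.3, 2.1]
contact_force: [-0.5, 0.4, 0.2]
gripper_width: 0.0875
```

```bash
python3 - <<'E'
from h import *
for n in("side","top"):
    im,*_=cap(n); cv2.imwrite(f"pics/{n}1.png",im[:,:,::-1])
print(r.get_state()["joints"],r.get_state()["tcp_pos"])
E
```

```text
[ 6.12689871e+00  8.82722293e+00 -2.45808143e+01  2.43389436e-02
 -5.66093120e+01  8.59891813e+01] [ 0.49699661 -0.13968708  0.16004429]
```

View pics/side1.png

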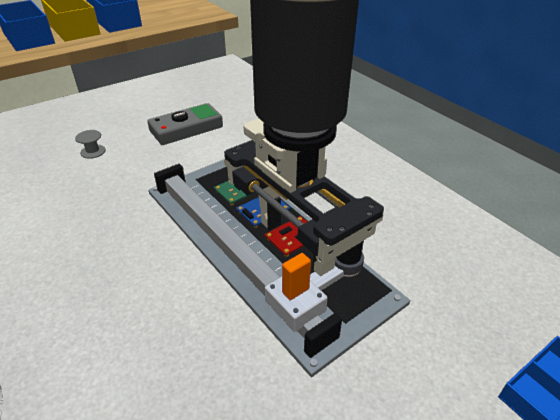

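```bash
python3 - <<'E'
from h import *
s=r.get_state()
for n in("side","top"):
    im,K,R,t=cap(n); print(n,-R.T@t,"tcp",proj(s["tcp_pos"],K,R,t),"grip top",proj([.4968,-.1404,.13],K,R,t),"dot",proj([.5965,-.137,.119],K,R,t))
E
```

```text
side [ 0.24252653 -0.46189616  0.56737706] tcp [297.58019303 243.25338892] grip top [297.26451143 259.95922922] dot [351.37345088 233.97350302]
top [ 0.52114077 -0.03671826  0.84548601] tcp [356.43156014 267.05838051] grip top [354.02833002 266.50655836] dot [350.18677126 204.92973716]
```

View pics/top1.png

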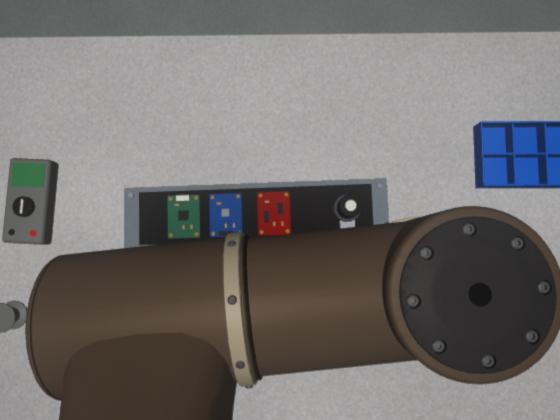

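The side view shows the fingers straddling the grip along the rail. The TCP projects to (297,243), right above the grip top at (297,260). I'll descend and close.

>>> {"name": "step_arm", "arguments": {"increments": [[[0,0,0.03],[0,0,0],0],[[0,0,0.055],[0,0,0],0],[[0,0,0.067],[0,0,0],0],[[0,0,0.067],[0,0,0],0],[[0,0,0.067],[0,0,0],0]]}}

```text
time_s: 3.15
tcp_pos: [0.4976, -0.1407, 0.0937]
eef_rot: [180.0, -0.1, 2.0]
contact_force: [0.6, 0.5, -0.3]
gripper_width: 0.0876
```

>>> {"name": "step_arm", "arguments": {"increments": [[[0,0,0],[0,0,0],1],[[0,0,0],[0,0,0],1],[[0,0,0],[0,0,0],1],[[0,0,0],[0,0,0],1],[[0,0,0],[0,0,0],1],[[0,0,0],[0,0,0],1],[[0,0,0],[0,0,0],1],[[0,0,0],[0,0,0],1]], "force": 15}}

```text
time_s: 3.95
tcp_pos: [0.4966, -0.1407, 0.0925]
eef_rot: [-180.0, 0.0, 2.0]
contact_force: [0.1, 0.2, -0.7]
gripper_width: 0.0291
```

>>> {"name": "step_arm", "arguments": {"increments": [[[0,0,0],[0,0,0],1],[[0,0,0],[0,0,0],1],[[0,0,0],[0,0,0],1],[[0,0,0],[0,0,0],1]]}}

```text
time_s: 4.35
tcp_pos: [0.4967, -0.1407, 0.0925]
eef_rot: [180.0, 0.0, 2.0]
contact_force: [-0.0, -1.3, -1.1]
gripper_width: 0.02
```

>>> {"name": "step_arm", "arguments": {"increments": [[[0,-0.005,0],[0,0,0],1],[[0,-0.015,0],[0,0,0],1],[[0,-0.03,0],[0,0,0],1],[[0,-0.045,0],[0,0,0],1],[[0,-0.06,0],[0,0,0],1],[[0,-0.075,0],[0,0,0],1],[[0,-0.09,0],[0,0,0],1],[[0,-0.1,0],[0,0,0],1],[[0,-0.1,0],[0,0,0],1]]}}

```text
time_s: 5.25
tcp_pos: [0.4932, -0.0392, 0.0925]
eef_rot: [-180.0, -0.0, 2.1]
contact_force: [0.3, 1.7, -0.4]
gripper_width: 0.0202
```

>>> {"name": "step_arm", "arguments": {"increments": [[[0,-0.01,0],[0,0,0],1],[[0,-0.025,0],[0,0,0],1],[[0,-0.045,0],[0,0,0],1],[[0,-0.065,0],[0,0,0],1],[[0,-0.085,0],[0,0,0],1],[[0,-0.105,0],[0,0,0],1],[[0,-0.125,0],[0,0,0],1],[[0,-0.14,0],[0,0,0],1],[[0,-0.15,0],[0,0,0],1],[[0,-0.15,0],[0,0,0],1]]}}

```text
time_s: 6.25
tcp_pos: [0.488, 0.1104, 0.0925]
eef_rot: [-180.0, -0.0, 2.1]
contact_force: [0.6, 2.3, -1.7]
gripper_width: 0.0199
```

>>> {"name": "step_arm", "arguments": {"increments": [[[0,-0.01,0],[0,0,0],1],[[0,-0.02,0],[0,0,0],1],[[0,-0.03,0],[0,0,0],1],[[0,-0.04,0],[0,0,0],1],[[0,-0.046,0],[0,0,0],1],[[0,-0.0495,0],[0,0,0],1],[[0,-0.0495,0],[0,0,0],1],[[0,-0.0495,0],[0,0,0],1],[[0,-0.0495,0],[0,0,0],1]]}}

```text
time_s: 7.15
tcp_pos: [0.4863, 0.159, 0.0926]
eef_rot: [-180.0, -0.0, 2.0]
contact_force: [2.9, 2.9, -5.0]
gripper_width: 0.0195
```

```bash
python3 - <<'E'
from h import *
for n in("side","top"):
    im,K,R,t=cap(n); cv2.imwrite(f"pics/{n}2.png",im[:,:,::-1])
    print(n,"exp dot",proj([.5861,.1624,.119],K,R,t),"board",proj([.5864,.1623,.016],K,R,t))
s=r.get_state();print(s["tcp_pos"],s["contact_force"])
E
```

```text
side exp dot [236.25161354 143.73747696] board [239.79470991 188.41650149]
top exp dot [168.20562059 211.27245306] board [183.06265213 215.98910377]
[0.48628147 0.15887523 0.09254207] [ 2.47318461  1.98658875 -4.57329137]
```

View pics/top2.png

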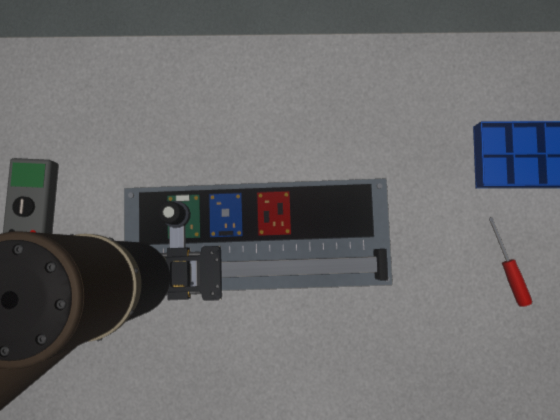

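View pics/side2.png

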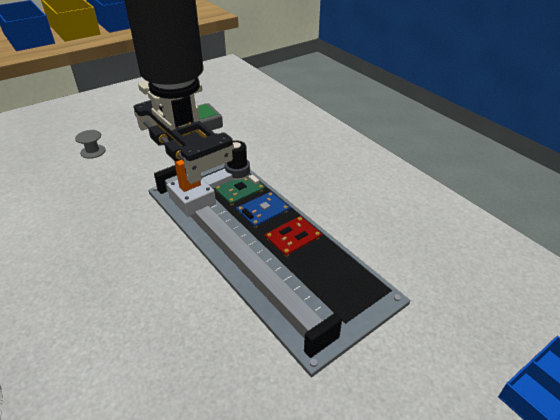

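```bash
python3 - <<'E'
from h import *
for n,rd,rg in(("top",(155,200,190,225),None),("side",(222,135,255,165),None)):
    im,K,R,t=cap(n); I=im.astype(int)
    m,s,c=blob(I.min(2)>120,rd); print(n,s,c,ray(c,K,R,t,.119))
    x0,y0,x1,y1=(140,175,260,255) if n=="top" else (190,120,300,230)
    cv2.imwrite(f"pics/{n}3.png",cv2.resize(im[y0:y1,x0:x1,::-1],None,fx=5,fy=5,interpolation=cv2.INTER_CUBIC))
    for dx,dy in((40,30),(40,-30),(-40,-30),(-40,30),(0,0)):
        p=np.array([.5864,.1623,.016])+np.array([dx-.035*dy,dy+.035*dx,0])/1000
        print((proj(p,K,R,t)-[x0,y0])*5)
E
```

```text
top [164 207  10  10  83] [168.34939759 211.65060241] [0.58547347 0.16214644 0.119     ]
[134.82960154 102.22194788]
[292.91118176  96.5538803 ]
[296.59392597 308.6863315 ]
[137.17766859 314.08819602]
[215.31326063 204.94551887]
side [229 135  26  30 330] [247.18181818 145.41515152] [0.59932398 0.14620074 0.119     ]
[290.22736442 269.75829902]
[376.33061736 341.36744985]
[204.16871983 420.6321847 ]
[121.2233993 342.799772 ]
[248.97354957 342.08250743]
```

View pics/top3.png

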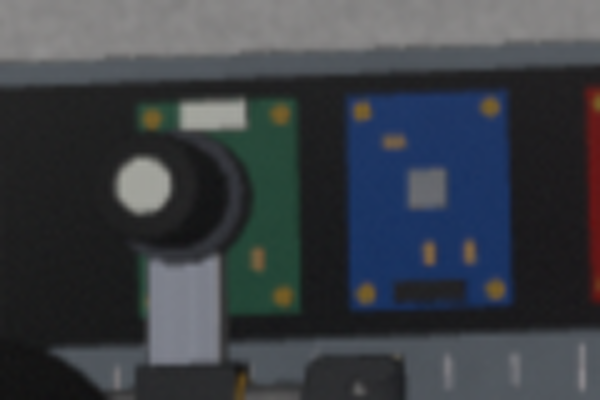

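View pics/side3.png

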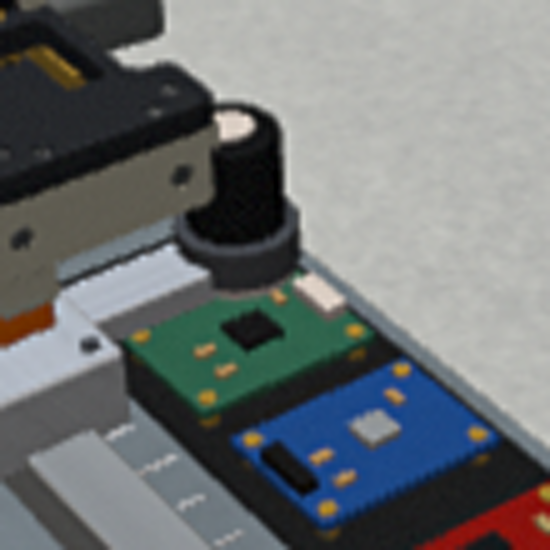

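```bash
python3 - <<'E'
from h import *
_,Kt,Rt,tt=cap("top");_,Ks,Rs,ts=cap("side")
def tri(a,b):
    P1=Kt@np.c_[Rt,tt];P2=Ks@np.c_[Rs,ts]
    X=cv2.triangulatePoints(P1,P2,np.float64(a).reshape(2,1),np.float64(b).reshape(2,1)).ravel();X=X[:3]/X[3]
    return X*1000, proj(X,Kt,Rt,tt)-a, proj(X,Ks,Rs,ts)-b
T=cv2.imread("pics/top0.png")[:,:,::-1];S=cv2.imread("pics/side0.png")[:,:,::-1]
md=lambda I,roi:blob(I.min(2)>130,roi)[2]
a=md(T,(335,190,365,220));b=md(S,(340,228,362,245));print("dot",a,b,*tri(a,b))
def cent(I,roi,col):
    I=I.astype(int);r_,g,bb=I[...,0],I[...,1],I[...,2]
    M={'g':(g>r_*1.25)&(g>bb*1.1)&(g>35),'b':(bb>r_*1.4)&(bb>40),'r':(r_>g*1.8)&(r_>60)}[col]
    m=blob(M,roi)[0];cs,_=cv2.findContours(m,cv2.RETR_EXTERNAL,cv2.CHAIN_APPROX_NONE);c=cv2.convexHull(max(cs,key=cv2.contourArea))
    # corners as 4-point poly -> diagonal intersection
    q=cv2.approxPolyN(c,4)[0].astype(float) if hasattr(cv2,'approxPolyN') else None
    l1=np.cross([*q[0],1],[*q[2],1]);l2=np.cross([*q[1],1],[*q[3],1]);x=np.cross(l1,l2);return x[:2]/x[2]
for col,rt,rs in(('g',(150,185,205,245),(210,165,270,205)),('b',(205,185,250,245),(232,188,292,225)),('r',(250,185,300,245),(262,215,325,260))):
    a=cent(T,rt,col);b=cent(S,rs,col);print(col,a,b,*tri(a,b),ray(a,Kt,Rt,tt,.016),ray(b,Ks,Rs,ts,.016))
E
```

```text
dot [350.23188406 204.89855072] [350.60714286 235.17857143] [ 596.23502094 -136.95161148  116.81275966] [-0.2557036   0.32938438] [ 0.45390742 -0.04298868]
g [183.18390805 216.24137931] [238.12903226 187.        ] [584.2422377  161.65992356  20.89904781] [-0.42562604  0.692725  ] [ 0.74333987 -0.00424917] [0.58592407 0.16206082 0.016     ] [0.58610481 0.16808604 0.016     ]
b [225.24047536 214.16183153] [262.43663275 207.49028677] [588.41638539  82.71718493  20.84917328] [-0.35919296  0.55397655] [ 0.63516235 -0.01588078] [0.58985562 0.08275606 0.016     ] [0.59049269 0.08820014 0.016     ]
r [273.31201764 212.76074972] [292.68944099 234.49482402] [591.37602419  -7.14171055  19.90627043] [-0.28949152  0.41932192] [ 0.52152151 -0.02515367] [ 0.5924967  -0.00754194  0.016     ] [ 0.59308386 -0.0034167   0.016     ]
```

Corrected to the known dot height, both cameras and the arm agree on the lens position to about 0.7 mm. The top view puts the board centre at y≈0.162 and the lens at 0.162. I'll release and retreat straight up.

>>> {"name": "step_arm", "arguments": {"increments": [[[0,0,0],[0,0,0],0],[[0,0,0],[0,0,0],0],[[0,0,0],[0,0,0],0],[[0,0,0],[0,0,0],0],[[0,0,0],[0,0,0],0],[[0,0,0],[0,0,0],0],[[0,0,0],[0,0,0],0],[[0,0,0],[0,0,0],0],[[0,0,0],[0,0,0],0],[[0,0,0],[0,0,0],0]]}}

```text
time_s: 8.45
tcp_pos: [0.4861, 0.1586, 0.0925]
eef_rot: [180.0, 0.0, 2.0]
contact_force: [-0.3, 0.3, -0.0]
gripper_width: 0.0868
```

>>> {"name": "step_arm", "arguments": {"increments": [[[0,0,0],[0,0,0],0],[[0,0,-0.02],[0,0,0],0],[[0,0,-0.05],[0,0,0],0],[[0,0,-0.09],[0,0,0],0],[[0,0,-0.13],[0,0,0],0],[[0,0,-0.15],[0,0,0],0],[[0,0,-0.15],[0,0,0],0],[[0,0,-0.15],[0,0,0],0]]}}

```text
time_s: 9.25
tcp_pos: [0.486, 0.1587, 0.2426]
eef_rot: [-180.0, -0.0, 2.0]
contact_force: [-0.8, 0.4, -1.7]
gripper_width: 0.0881
```

```bash
python3 - <<'E'
from h import *
for n,rd in(("top",(155,200,190,225)),("side",(222,135,255,165))):
    im,K,R,t=cap(n); I=im.astype(int)
    cv2.imwrite(f"pics/{n}4.png",im[:,:,::-1])
    m,s,c=blob(I.min(2)>120,rd); print(n,s,c,ray(c,K,R,t,.119))
s=r.get_state();print(s["tcp_pos"],s["gripper_width"],s["time_s"])
E
```

```text
top [164 207  10  10  84] [168.39285714 211.60714286] [0.58554546 0.16207598 0.119     ]
side [222 135  33  30 468] [240.48504274 145.11324786] [0.58996249 0.15403317 0.119     ]
[0.48556273 0.15830779 0.24145744] 0.08782573170066672 9.35
```

View pics/top4.png

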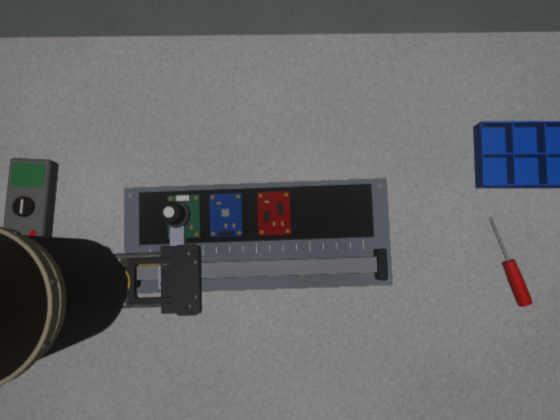

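View pics/side4.png

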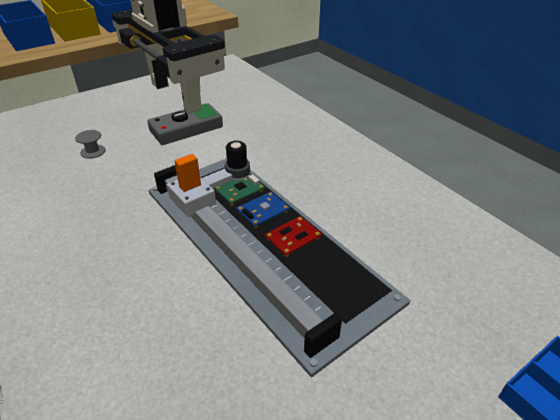

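```bash
python3 -c "
from plant import r
print(r.close_job())"
```

```text
the job is handed in; nothing more can be done
None
```

I slid the camera head about 300 mm along the rail until its lens stood over the green board. I then opened the gripper, lifted straight clear to a TCP height of 0.24 m, and handed the job in at about 9.4 s.

**Lens position:** after release, the top camera put the white dot at (0.5855, 0.1621). The green board's centre, measured before the move, was (0.586, 0.162), so they agree to about 1 mm. The arm's own position while gripping put the lens at (0.586, 0.162).

**Board:** the green board's visible edges in the top view, checked while the head was still gripped over it, matched its starting position. Its left edge was partly hidden by the head. I did not re-measure it after release, but the last pictures show it in the same place.

**Disagreement:** the side camera disagreed a little, placing the boards about 4–5 mm higher than the 16 mm I assumed for the board top. If that is right, the lens is about 1 mm off along the rail. I judged this to be calibration error and left it uncorrected. An automatic reading of the dot in the side view failed because the search area caught other bright pixels. By eye the dot was within about 1.5 pixels of where it should be.

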